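Push the switch board home against the contact rail and switch on

ROBOT

A 6-joint arm with a two-finger parallel gripper is mounted at the origin on the work surface. World frame = base frame: x ahead of the robot, y to its left, z up, the work surface at z = 0. Lengths are in m, angles in rad, forces in N, time in s.
With the tool pointing down it reaches from about 0.3 to 0.775 m from the base axis. Payload 14.6 kg.
Tool frame: the origin (TCP) lies at the very end of the fingers, on their centre line; the grasp point (between the pads) lies 19 mm behind it; z points along the fingers, y is the line along which they close (so a half turn about z gives the same grasp; the last joint's range is limited). The gripper opens to 94 mm and grips with 3 to 60 N. Pads are 16 mm wide; open, the fingers measure 119 mm over their backs; the gripper's body (75 mm by 177 mm) begins 78 mm behind the grasp point.
Start: joints at [1.248, 0.3, 1.521, -0, 1.321, -0.067], TCP at [0.139, 0.532, 0.205] pointing down, gripper open.
Joint ranges: [-3.03, 3.03], [-0.79, 2.21], [0.23, 2.52], [-1.04, 4.18], [0, 3.07], [-2.55, 2.55]. Speed limits (rad/s): [2.22, 2.22, 2.57, 3.14, 3.14, 3.14].

INTERFACE

Orientations are given as [roll, pitch, yaw] about the fixed x, y, z axes, in that order (R = Rz(yaw) Ry(pitch) Rx(roll)).
In Python, from station import ctrl gives the robot as it stands.
- The arm moves only by the tool carry_out, never from a script. Its argument "motion" is text: rows parted by semicolons, each of 7 numbers parted by spaces: the shift along the world's x, y, z in m, then the turn, a rotation vector about the world's x, y, z in degrees, then the closure in counts, from 0 (fully open) to 255 (shut). In form: dx dy dz wx wy wz hand; .... A call has 1 to 20 rows; each row shifts and turns the commanded pose from where the row before left it; what a row does not reach is not made up. A row lasts 1/12 s, in which the tool goes at most 41.7 mm and 7.16 degrees, less where a joint would pass 70% of its speed; a pose out of reach is approached as far as the arm can. A call is refused whole if a number of a shift passes 0.0417 or a number of a turn 7.16, either way. A call with a gripper value outside its range is refused whole. The fingers move at their own pace and stop on an object; "grip_force" is the grip in N (left out, the last holds). Time passes only in rows, so rows that do not move let the fingers close. It gives the time, the measured TCP pose, the force, the opening and the grip force at its end, in the units of the state.
- ctrl.get_obs(): the state, without advancing time (a new reading comes with each control period).
- ctrl.camera(name): name is "scene" or "top"; returns a dict with "pixels" (420x560x3 uint8, red, green, blue), "range_z" (420x560 float32, m along the optical axis (not along the pixel's ray), 0 where there is no reading), "K" (3x3 intrinsics, pixels), "position" and "attitude" of the camera in the world. Camera axes: x right, y up, looking along -z (the intrinsics and any distortion apply to the point x, -y, -z); pixel columns grow to the right and rows downward; lengths in m; the calibration is good to about 2 mm. A picture is of the moment at which its call begins.
- ctrl.hand_in(): hands the job in; it is judged then, once.
The state is a dict: "time_s": time; "qpos": joint angles; "joint_vel": joint speeds; "tau": joint torques, N m; "ee_pos": TCP position; "eef_rot": TCP orientation; "force": force on the tool from outside, world axes, zero at the start; "moment": the same for the moment, N m; "grip_width": finger opening in m; "grip_force": force on a finger pad.
Only numpy, scipy, OpenCV 4.12 (cv2) and the standard library are available. Lean on these libraries where they do the work, as an engineer would, in place of code of your own. Each camera call takes 0.05 s, during which the arm holds its last target. There are 200 camera calls.

TASK

With the fingertips, push the oak switch board along the marble, keeping it flat and never lifting it, until its back edge lies flush along the black contact rail and its left end is up against the brass end stop. Only when the board is home, push the nickel toggle lever right over towards the rail to switch it on, leaving the board home. Leave the other things on the bench where they stand.

Things in the scene. Friction and masses are not known exactly. Their poses are not given: they have to be found in the camera images.
- board: Loose oak board, 90 (its x) x 150 (its y) x 22 mm thick, flat on the bench, 0.3 to 0.65 kg; too wide to grip. Origin: centre of its underside. Its +x side is the 150 mm back edge that goes against the rail, its +y side the left end that goes against the brass stop. A toggle switch stands at its middle; near the back edge are two brass buttons 6 mm high.
- back_left (a point): Bottom corner of the board between its back edge and its left end (board x +45, y +75 mm).
- back_right (a point): Bottom corner of the board between its back edge and its right end (board x +45, y -75 mm).
- toggle (a joint): Nickel toggle lever: 0 = off, leaning 0.35 rad towards the board's front edge (board -x); 0.7 rad = on, leaning 0.35 rad towards the board's back edge. It is pushed over by the tip with about 1 to 2 N, and stays where it is left.
- toggle_tip (a point): Free end of the toggle lever, about 60 mm above the bench. The lever is 30 mm long, 10 mm thick at its outer end, and pivots 32 mm above the board's underside over the board's origin, about the board's y axis. Round the pivot is a fixed nickel bush 16 mm across, up to 34 mm above the bench.
- jig: Fixed L-shaped stop, 26 mm high. Origin: its inner corner at bench level. Black rail: flat face at x = 0, from y -280 to +20 mm, 30 mm thick towards +x, brass posts on top up to 40 mm above the bench. Brass end stop: flat face at y = 0, from x -90 to 0 mm, 20 mm thick towards +y. With the board home its axes are parallel to these and its origin is at x -45, y -75 mm.
- insulator: Bystander: ribbed green glass insulator, 60 mm across, 74 mm high, loose. Origin under its centre.
- earpiece: Bystander: chromed headphone earpiece shell, 62 mm across, 35 mm high, loose. Origin under its centre.
- post_block: Bystander: black block 50 x 60 x 20 mm with two brass terminal posts, 46 mm high in all, loose. Origin under its centre.
- valve_base: Bystander: mottled brown bakelite valve base, 42 mm across, pins up, 44 mm high, loose. Origin under its centre.
- valve: Bystander: glass radio valve standing on its brown base, 48 mm across, 92 mm high, loose. Origin under its centre.
- jar: Bystander: amber glass screw jar with brass lid, 52 mm across, 60 mm high, loose. Origin under its centre.
There are look-alikes about, which are no part of the job. Of the things like the board, leave any that is pink or turquoise; of the rest the larger one is meant.

How it is judged:
On the way, in this order (a step that is already met when the one before it is completed fails the run):
1. the board is home against rail and stop, with the toggle still off (x of back_left in the frame of jig between -0.004 and 0.003 m and x of back_right in the frame of jig between -0.004 and 0.003 m and y of back_left in the frame of jig between -0.004 and 0.003 m and value of joint toggle below 0.25 rad), for 0.2 s.
2. the toggle is pushed over to on (value of joint toggle above 0.55 rad), for 0.1 s.
At the end, for the whole second after the job is handed in: The board lies flat and at rest, both back corners within 4 mm of the rail's face and its left end within 4 mm of the end stop's face, and the toggle reads more than 0.55 rad (of 0.7) (x of back_left in the frame of jig between -0.004 and 0.003 m and x of back_right in the frame of jig between -0.004 and 0.003 m and y of back_left in the frame of jig between -0.004 and 0.003 m and value of joint toggle above 0.55 rad and height (world z) of board below 0.003 m and angle between board's own z axis and vertical below 0.03 rad and linear speed of board below 0.01 m/s); the robot touches nothing.
It fails at once if the board is lifted or tipped (over 8 mm or 0.12 rad) (height (world z) of board above 0.008 m or angle between board's own z axis and vertical above 0.12 rad).
It fails at once if the switch is on while the board is away from the rail or the stop (over 10 mm) (value of joint toggle above 0.35 rad and (x of any of back_left, back_right in the frame of jig below -0.01 m or y of back_left in the frame of jig below -0.01 m)).
It fails at once if a bystander is moved by more than 20 mm (distance of any of insulator, earpiece, post_block, valve_base, valve, jar from where it was at the start of the episode above 0.02 m).
It also fails if it takes over 54 s, if anything falls off the work surface, if the arm or the gripper's body presses on something with over 40 N, if the wrist force passes 120 N, or if a joint passes its speed limit or range.

## Working session

There is one attempt and no reset: what is moved stays moved. The work goes in short steps, Python scripts to look and compute and a tool call to move; the robot and the scene stay as the last step left them, time stands still between calls to the robot, and variables do not carry over. Pictures are saved under pics/ and viewed, at most 10 in all, crops included, and the job is handed in when it is done.

Besides the shell and the picture viewer there is one more tool, called after "Emit:" by a JSON object that holds its "api" and its "payload", one argument or row to a line. carry_out: Moves the arm, as the interface text tells. Its arguments: {"type":"object","properties":{"motion":{"type":"string"},"grip_force":{"type":"number"}},"required":["motion"]}

```bash
ls; mkdir -p pics; cat > h.py <<'E'
import numpy as np,cv2
from station import ctrl
def cam(n):
    c=ctrl.camera(n); return c
def pts(c):
    K=np.array(c["K"]);z=c["range_z"];h,w=z.shape
    u,v=np.meshgrid(np.arange(w),np.arange(h))
    P=np.stack([(u-K[0,2])/K[0,0]*z,-(v-K[1,2])/K[1,1]*z,-z],-1)
    return P@rot(c).T+np.array(c["position"])
def rot(c):
    a=np.array(c["attitude"],float)
    if a.shape==(3,3): return a
    from scipy.spatial.transform import Rotation as R
    return (R.from_euler('xyz',a) if a.size==3 else R.from_quat(a)).as_matrix()
def save(n,im): cv2.imwrite("pics/"+n,im[...,::-1])
E
python3 - <<'E'
from h import *
for n in("top","scene"):
    c=cam(n); save(n+"0.png",c["pixels"]); print(n,c["K"],c["position"],c["attitude"],[k for k in c])
    P=pts(c); np.save(n+"0.npy",P); print(P[210,280],P[350,100],P[350,450])
print(ctrl.get_obs())
E
```

```text
pics
top [[396.71136309   0.         283.99917532]
 [  0.         396.71136309 210.35336281]
 [  0.           0.           1.        ]] [ 0.47909936 -0.04822524  1.00580695] [ 0.08161177  0.01463789 -1.56684347] ['pixels', 'range_z', 'K', 'position', 'attitude']
[ 0.56046577 -0.02351912  0.020894  ] [0.21142426 0.42325342 0.00060587] [ 0.21863905 -0.44170632  0.00239623]
scene [[512.7813156    0.         277.74163099]
 [  0.         512.7813156  209.23061188]
 [  0.           0.           1.        ]] [1.40490775 0.31042681 0.84783204] [ 0.85691814 -0.00239297  1.94976936] ['pixels', 'range_z', 'K', 'position', 'attitude']
[ 0.51648507 -0.03524285  0.01952729] [ 0.6479203  -0.67958422 -0.75457147] [ 7.54758983e-01  4.09762829e-01 -4.43085411e-04]
{'time_s': 0.1, 'qpos': array([ 1.24837077e+00,  3.00390454e-01,  1.52150046e+00,  1.06636064e-05,
        1.32071267e+00, -6.66311407e-02]), 'joint_vel': array([ 0.00040158, -0.00134455, -0.00142473, -0.0003835 , -0.00165061,
        0.00027996]), 'tau': array([ 1.52247012e-03, -5.32641828e+01, -3.53287661e+01,  7.09336856e-02,
        2.34562915e-02, -4.14827230e-05]), 'ee_pos': array([0.13910101, 0.5318803 , 0.20496468]), 'eef_rot': array([-3.14058466e+00, -7.76153935e-05,  2.88579556e+00]), 'force': array([ 0.75756903, -0.61611037,  0.29142412]), 'moment': array([-0.05183624,  0.0259523 , -0.02015041]), 'grip_force': 0.0, 'grip_width': 0.09374896275852727}
```

View pics/top0.png

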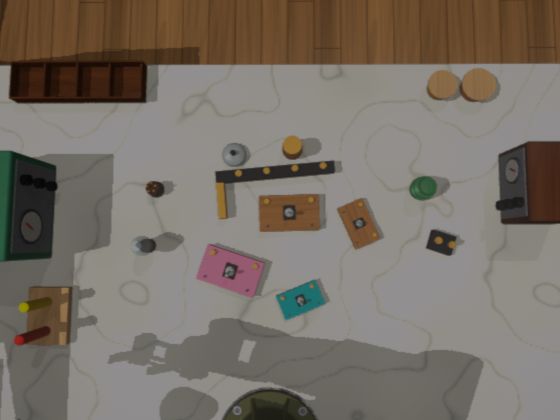

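View pics/scene0.png

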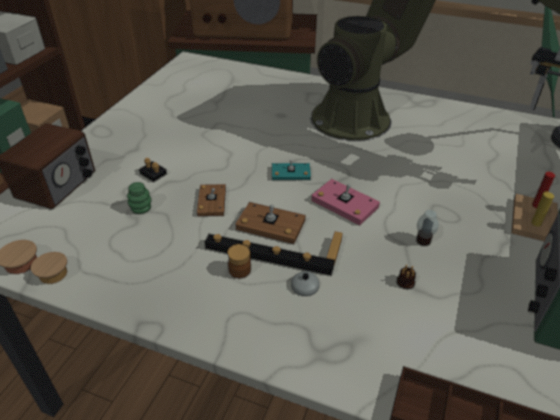

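The top view shows four look-alike boards: large oak (290,213), small oak (359,224), pink (231,271) and turquoise (301,300). The large oak one fits, because the pink and turquoise are excluded and it is the larger of the rest. The rail runs (216,176)–(334,168) and the brass stop is at (221,200). I'll measure these and confirm with a crop.

```bash
cat >> h.py <<'E'
def plane(c,uv,zh):
    K=np.array(c["K"]);uv=np.atleast_2d(uv).astype(float)
    d=np.stack([(uv[:,0]-K[0,2])/K[0,0],-(uv[:,1]-K[1,2])/K[1,1],-np.ones(len(uv))],-1)@rot(c).T
    o=np.array(c["position"]); return o+d*((zh-o[2])/d[:,2])[:,None]
def rect(c,m,seed,zh):
    "min-area rectangle (world) of the mask blob nearest the seed pixel"
    n,l,s,ce=cv2.connectedComponentsWithStats(m.astype(np.uint8))
    i=1+np.argmin(np.hypot(*(ce[1:]-seed).T)+1e3*(s[1:,4]<60))
    cn=max(cv2.findContours((l==i).astype(np.uint8),0,cv2.CHAIN_APPROX_NONE)[0],key=len)[:,0]
    W=plane(c,cn,zh)[:,:2]; r=cv2.minAreaRect((W*1000).astype(np.float32))
    return cv2.boxPoints(r),r,(l==i)
def masks(c):
    hsv=cv2.cvtColor(c["pixels"],cv2.COLOR_RGB2HSV);H,S,V=cv2.split(hsv);return H,S,V
E
python3 - <<'E'
from h import *
c=cam("top");H,S,V=masks(c);P=pts(c)
print([ (p,H[p],S[p],V[p],P[p].round(3)) for p in [(222,270),(205,300),(174,250),(200,221),(171,320),(212,290),(150,265)]])
oak=(H<25)&(S>110)&(V>40)
oak=cv2.morphologyEx(oak.astype(np.uint8),cv2.MORPH_CLOSE,np.ones((9,9)))
for nm,m,s,z in[("board",oak,(290,213),.022),("small",oak,(359,224),.022),("stop",oak,(221,200),.026),("rail",cv2.morphologyEx(((V<60)).astype(np.uint8),cv2.MORPH_CLOSE,np.ones((9,9))),(275,172),.026)]:
    b,r,k=rect(c,m,s,z); print(nm,b.round(1).tolist(),r[1],r[2],k.sum())
im=c["pixels"][130:330,190:400]
save("crop1.png",cv2.resize(im,None,fx=2.8,fy=2.8,interpolation=cv2.INTER_CUBIC))
E
```

```text
[((222, 270), np.uint8(14), np.uint8(152), np.uint8(119), array([0.53 , 0.001, 0.023])), ((205, 300), np.uint8(14), np.uint8(152), np.uint8(114), array([ 0.573, -0.073,  0.022])), ((174, 250), np.uint8(10), np.uint8(19), np.uint8(41), array([0.65 , 0.052, 0.029])), ((200, 221), np.uint8(19), np.uint8(171), np.uint8(145), array([0.584, 0.123, 0.028])), ((171, 320), np.uint8(10), np.uint8(18), np.uint8(42), array([ 0.658, -0.123,  0.025])), ((212, 290), np.uint8(30), np.uint8(9), np.uint8(85), array([ 0.554, -0.048,  0.036])), ((150, 265), np.uint8(19), np.uint8(14), np.uint8(146), array([ 0.718,  0.016, -0.001]))]
board [[508.6000061035156, 26.200000762939453], [513.5999755859375, -120.30000305175781], [600.7000122070312, -117.30000305175781], [595.7999877929688, 29.200000762939453]] (87.19300842285156, 146.56564331054688) 1.9338414669036865 1903
small [[464.8999938964844, -209.6999969482422], [491.8999938964844, -270.1000061035156], [591.7000122070312, -225.60000610351562], [564.7999877929688, -165.1999969482422]] (109.2879867553711, 66.11724090576172) 24.018840789794922 1169
stop [[540.5, 129.0], [542.4000244140625, 108.9000015258789], [631.4000244140625, 117.30000305175781], [629.5, 137.39999389648438]] (89.43358612060547, 20.220041275024414) 5.3963446617126465 293
rail [[626.0999755859375, 135.6999969482422], [654.7000122070312, -158.10000610351562], [685.0999755859375, -155.10000610351562], [656.5, 138.6999969482422]] (30.592626571655273, 295.177734375) 5.554353713989258 1382
```

View pics/crop1.png

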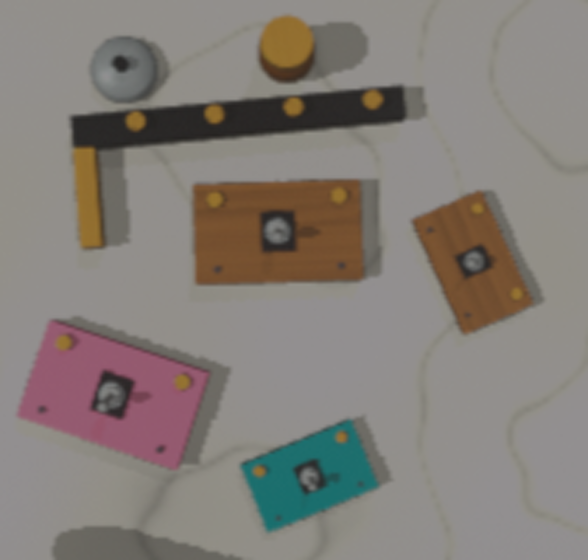

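The crop confirms it: the large oak board is in the crop centre (278,232), with brass buttons towards the rail and the smaller oak one to its right. Measured sizes match (87×147, rail 30×295, stop 20×89). The jig yaw is about 5.5° and the board's about 1.9°. In jig axes the board needs about +46 mm in x and +79 mm in y. First I push it at the rail with two open fingers.

Emit:
{"api": "carry_out", "payload": {
  "motion": "0.0202 -0.0341 0 0 0 1.19 0; 0.0202 -0.0341 0 0 0 1.19 0; 0.0202 -0.0341 0 0 0 1.19 0; 0.0202 -0.0341 0 0 0 1.19 0; 0.0202 -0.0341 0 0 0 1.19 0; 0.0202 -0.0341 0 0 0 1.19 0; 0.0202 -0.0341 0 0 0 1.19 0; 0.0202 -0.0341 0 0 0 1.19 0; 0.0202 -0.0341 0 0 0 1.19 0; 0.0202 -0.0341 0 0 0 1.19 0; 0.0202 -0.0341 0 0 0 1.19 0; 0.0202 -0.0341 0 0 0 1.19 0; 0.0202 -0.0341 0 0 0 1.19 0; 0.0202 -0.0341 0 0 0 1.19 0; 0.0202 -0.0341 0 0 0 1.19 0; 0.0202 -0.0341 0 0 0 1.19 0; 0.0202 -0.0341 0 0 0 1.19 0; 0 0 0 0 0 0 0; 0 0 0 0 0 0 0"
}}

```text
time_s: 1.73
ee_pos: [0.4827, -0.0489, 0.2048]
eef_rot: [3.141, -0.001, -3.047]
force: [0.4, 1.3, 0.5]
grip_width: 0.094
grip_force: 0.0
```

Emit:
{"api": "carry_out", "payload": {
  "motion": "0 0 -0.038 0 0 0 0; 0 0 -0.038 0 0 0 0; 0 0 -0.038 0 0 0 0; 0 0 -0.038 0 0 0 0; 0 0 -0.03 0 0 0 0; 0 0 -0.013 0 0 0 0; 0 0 0 0 0 0 0; 0.005 0.0005 0 0 0 0 0; 0.005 0.0005 0 0 0 0 0; 0.004 0.0004 0 0 0 0 0; 0.004 0.0004 0 0 0 0 0; 0.004 0.0004 0 0 0 0 0; 0.004 0.0004 0 0 0 0 0; 0.004 0.0004 0 0 0 0 0; 0.004 0.0004 0 0 0 0 0; 0.004 0.0004 0 0 0 0 0; 0.004 0.0004 0 0 0 0 0; 0.004 0.0004 0 0 0 0 0; 0.004 0.0004 0 0 0 0 0; 0 0 0 0 0 0 0"
}}

```text
time_s: 3.4
ee_pos: [0.5332, -0.0425, 0.0107]
eef_rot: [-3.142, 0.0, -3.044]
force: [0.8, -0.2, -0.3]
grip_width: 0.0937
grip_force: 0.0
```

```bash
cat > m.py <<'E'
from h import *
import sys
c=cam("top");H,S,V=masks(c)
oak=((H<25)&(S>110)&(V>40)).astype(np.uint8)
oak=cv2.morphologyEx(oak,cv2.MORPH_OPEN,np.ones((3,3)))
o=np.array([630,116.5]);t=np.radians(5.5);R=np.array([[np.cos(t),-np.sin(t)],[np.sin(t),np.cos(t)]])
seed=eval(sys.argv[2])
for s in[seed,(359,224)]:
    b,r,k=rect(c,cv2.morphologyEx(oak,cv2.MORPH_CLOSE,np.ones((7,7))),s,.022)
    print(((b-o)@R).round(1).tolist(),np.round(r[1],1),round(r[2],2),k.sum())
    if s==seed: d=(b.mean(0)-o)@R; print("centre in jig",d.round(1),"world",b.mean(0))
im=c["pixels"][130:330,190:400]
if sys.argv[1]!="-": save(sys.argv[1],cv2.resize(im,None,fx=2.8,fy=2.8,interpolation=cv2.INTER_CUBIC))
o=ctrl.get_obs();print(o["ee_pos"],o["force"],o["time_s"])
E
python3 m.py p2.png "(290,203)"
```

```text
[[-47.3, -78.0], [-61.0, -222.5], [-18.4, -226.5], [-4.7, -82.1]] [ 42.8 145.1] 0.1 667
centre in jig [ -32.9 -152.3] world [611.87616  -38.214584]
[[-195.3, -308.8], [-174.6, -370.5], [-71.3, -335.8], [-92.0, -274.1]] [109.   65.1] 24.05 1073
[ 0.53306101 -0.0425652   0.01058315] [0.81282286 0.33781554 0.71285808] 3.45
```

View pics/p2.png

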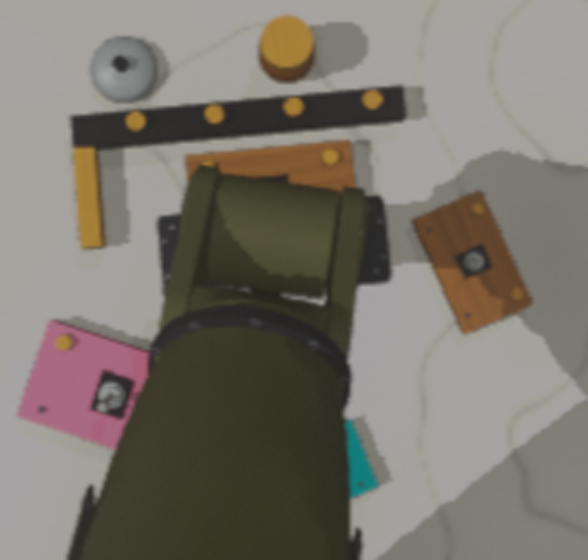

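The picture shows the board following the fingers, near parallel to the rail. Its back edge runs (187,155)–(352,142) in the crop, with roughly a 14 mm gap left. I continue gently.

Emit:
{"api": "carry_out", "payload": {
  "motion": "0.003 0.0003 0 0 0 0 0; 0.003 0.0003 0 0 0 0 0; 0.003 0.0003 0 0 0 0 0; 0.001 0.0001 0 0 0 0 0; 0.001 0.0001 0 0 0 0 0; 0 0 0 0 0 0 0"
}}

```text
time_s: 3.95
ee_pos: [0.5436, -0.0415, 0.0105]
eef_rot: [3.142, -0.0, -3.044]
force: [-3.8, -0.4, 3.0]
grip_width: 0.0942
grip_force: 1.9
```

Emit:
{"api": "carry_out", "payload": {
  "motion": "0.001 0.0001 0 0 0 0 0; 0.001 0.0001 0 0 0 0 0; 0 0 0 0 0 0 0"
}}

```text
time_s: 4.2
ee_pos: [0.5456, -0.0413, 0.0105]
eef_rot: [3.142, -0.0, -3.044]
force: [-3.5, -0.4, 3.6]
grip_width: 0.0943
grip_force: 1.9
```

Emit:
{"api": "carry_out", "payload": {
  "motion": "0.001 0.0001 0 0 0 0 0; 0 0 0 0 0 0 0"
}}

```text
time_s: 4.37
ee_pos: [0.5466, -0.0412, 0.0105]
eef_rot: [-3.142, -0.0, -3.044]
force: [-4.0, -0.5, 3.4]
grip_width: 0.0937
grip_force: 2.0
```

Emit:
{"api": "carry_out", "payload": {
  "motion": "0.001 0.0001 0 0 0 0 0; 0 0 0 0 0 0 0"
}}

```text
time_s: 4.53
ee_pos: [0.5471, -0.0411, 0.0104]
eef_rot: [3.141, -0.001, -3.044]
force: [-7.7, 0.1, 6.2]
grip_width: 0.0939
grip_force: 3.9
```

Emit:
{"api": "carry_out", "payload": {
  "motion": "0.001 0.0001 0 0 0 0 0; 0 0 0 0 0 0 0"
}}

```text
time_s: 4.7
ee_pos: [0.5472, -0.0411, 0.0104]
eef_rot: [3.141, -0.003, -3.044]
force: [-16.3, -1.9, 11.9]
grip_width: 0.094
grip_force: 7.7
```

Emit:
{"api": "carry_out", "payload": {
  "motion": "-0.004 -0.0004 0 0 0 0 0; -0.004 -0.0004 0 0 0 0 0; 0 0 0.03 0 0 0 0; 0 0 0.03 0 0 0 0; 0 0 0.03 0 0 0 0; 0.0054 -0.0072 0 0 0 -6.93 146; 0.0054 -0.0072 0 0 0 -6.93 146; 0.0054 -0.0072 0 0 0 -6.93 146; 0.0054 -0.0072 0 0 0 -6.93 146; 0.0054 -0.0072 0 0 0 -6.93 146; 0.0054 -0.0072 0 0 0 -6.93 146; 0.0054 -0.0072 0 0 0 -6.93 146; 0.0054 -0.0072 0 0 0 -6.93 146; 0.0054 -0.0072 0 0 0 -6.93 146; 0.0054 -0.0072 0 0 0 -6.93 146; 0.0054 -0.0072 0 0 0 -6.93 146; 0.0054 -0.0072 0 0 0 -6.93 146; 0.0054 -0.0072 0 0 0 -6.93 146; 0 0 0 0 0 0 146; 0 0 0 0 0 0 146"
}}

```text
time_s: 6.37
ee_pos: [0.6107, -0.1354, 0.1002]
eef_rot: [3.141, -0.0, 1.67]
force: [-0.0, 0.5, -0.5]
grip_width: 0.0404
grip_force: 0.0
```

```bash
python3 m.py p3.png "(290,195)"
```

```text
[[-89.0, -77.4], [-91.5, -198.8], [26.8, -201.2], [29.3, -79.8]] [118.3 121.4] 4.35 1540
centre in jig [ -31.1 -139.3] world [612.3878   -25.142494]
[[-186.9, -365.7], [-137.6, -371.1], [-134.4, -341.8], [-183.7, -336.4]] [29.5 49.6] 89.26 159
[ 0.61057326 -0.13513484  0.10025884] [ 0.04755222  0.64358591 -0.39483632] 6.4167
```

View pics/p3.png

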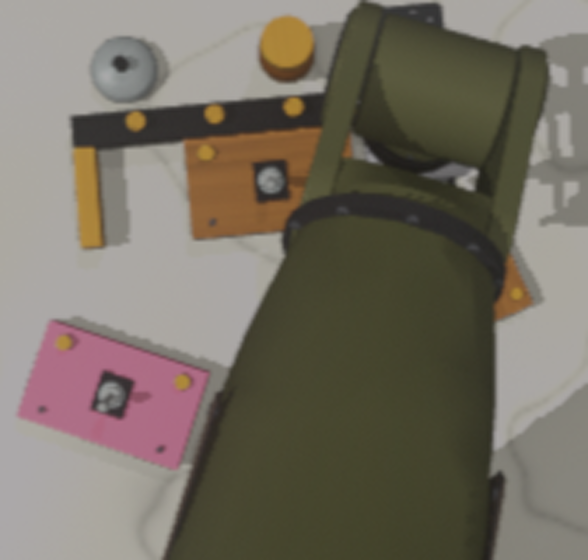

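The board is flush to the rail (crop (185,140)–(350,128)), with its left end about 77 mm from the stop. The right end is under the hand, so I descend and push left.

Emit:
{"api": "carry_out", "payload": {
  "motion": "0 0 -0.03 0 0 0 146; 0 0 -0.03 0 0 0 146; 0 0 -0.02 0 0 0 146; 0 0 -0.01 0 0 0 146; 0 0 0 0 0 0 146; -0.0004 0.004 0 0 0 0 146; -0.0004 0.004 0 0 0 0 146; -0.0004 0.004 0 0 0 0 146; -0.0004 0.004 0 0 0 0 146; -0.0004 0.004 0 0 0 0 146; -0.0004 0.004 0 0 0 0 146; -0.0004 0.004 0 0 0 0 146; -0.0004 0.004 0 0 0 0 146; 0 0 0 0 0 0 146"
}}

```text
time_s: 7.58
ee_pos: [0.6083, -0.1032, 0.0118]
eef_rot: [3.139, 0.001, 1.667]
force: [-0.3, -1.1, 0.9]
grip_width: 0.0403
grip_force: 0.5
```

Emit:
{"api": "carry_out", "payload": {
  "motion": "-0.0004 0.004 0 0 0 0 146; -0.0004 0.004 0 0 0 0 146; -0.0004 0.004 0 0 0 0 146; -0.0004 0.004 0 0 0 0 146; -0.0004 0.004 0 0 0 0 146; -0.0004 0.004 0 0 0 0 146; -0.0004 0.004 0 0 0 0 146; -0.0004 0.004 0 0 0 0 146; -0.0004 0.004 0 0 0 0 146; -0.0004 0.004 0 0 0 0 146; 0 0 0 0 0 0 146"
}}

```text
time_s: 8.5
ee_pos: [0.6042, -0.0633, 0.0115]
eef_rot: [3.14, 0.001, 1.667]
force: [1.3, -2.0, 1.3]
grip_width: 0.0402
grip_force: 0.9
```

```bash
python3 m.py p4.png "(260,195)"
```

```text
[[-86.6, -11.7], [-93.9, -94.2], [26.2, -104.8], [33.5, -22.3]] [120.6  82.8] 0.45 1050
centre in jig [-30.2 -58.3] world [605.53235   55.589546]
[[-195.6, -308.8], [-174.5, -371.7], [-70.6, -336.9], [-91.7, -274.0]] [109.6  66.3] 24.02 1119
[ 0.60397473 -0.06327286  0.01116479] [ 1.00614042 -1.86133668  2.27859335] 8.55
```

View pics/p4.png

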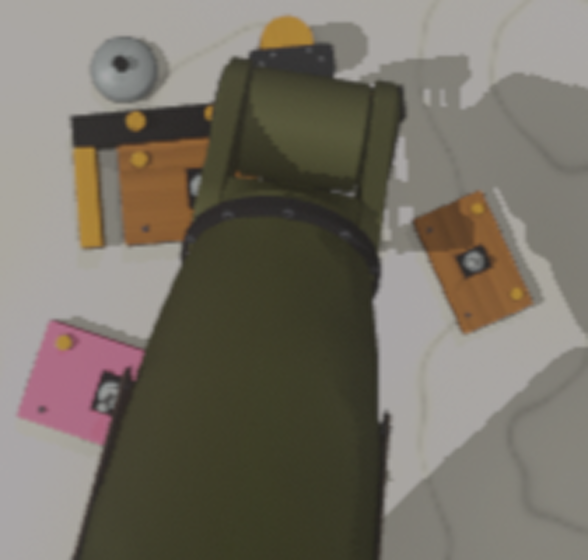

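The board slides along the rail and the left end (118,150)–(125,243) is about 18 mm from the stop. The finger face also gives 18.5 mm.

Emit:
{"api": "carry_out", "payload": {
  "motion": "-0.0004 0.004 0 0 0 0 146; -0.0004 0.004 0 0 0 0 146; -0.0003 0.003 0 0 0 0 146; -0.0002 0.002 0 0 0 0 146; -0.0002 0.002 0 0 0 0 146; -0.0001 0.001 0 0 0 0 146; 0 0 0 0 0 0 146"
}}

```text
time_s: 9.13
ee_pos: [0.6023, -0.0477, 0.011]
eef_rot: [3.141, 0.001, 1.667]
force: [2.2, -4.1, 3.5]
grip_width: 0.0405
grip_force: 2.1
```

Emit:
{"api": "carry_out", "payload": {
  "motion": "-0.0001 0.001 0 0 0 0 146; 0 0 0 0 0 0 146"
}}

```text
time_s: 9.3
ee_pos: [0.6022, -0.0468, 0.011]
eef_rot: [3.141, 0.001, 1.666]
force: [0.5, -5.7, 4.3]
grip_width: 0.0403
grip_force: 2.5
```

Emit:
{"api": "carry_out", "payload": {
  "motion": "-0.0001 0.001 0 0 0 0 146; 0 0 0 0 0 0 146"
}}

```text
time_s: 9.47
ee_pos: [0.6021, -0.0458, 0.011]
eef_rot: [3.141, 0.001, 1.666]
force: [-0.1, -5.7, 4.5]
grip_width: 0.0401
grip_force: 2.6
```

Emit:
{"api": "carry_out", "payload": {
  "motion": "-0.0001 0.001 0 0 0 0 146; 0 0 0 0 0 0 146"
}}

```text
time_s: 9.63
ee_pos: [0.602, -0.0448, 0.011]
eef_rot: [3.141, 0.001, 1.666]
force: [0.7, -4.7, 4.2]
grip_width: 0.0405
grip_force: 2.5
```

Emit:
{"api": "carry_out", "payload": {
  "motion": "-0.0001 0.001 0 0 0 0 146; 0 0 0 0 0 0 146"
}}

```text
time_s: 9.8
ee_pos: [0.6019, -0.0441, 0.011]
eef_rot: [3.141, 0.001, 1.666]
force: [0.4, -7.8, 3.6]
grip_width: 0.0398
grip_force: 4.0
```

Emit:
{"api": "carry_out", "payload": {
  "motion": "-0.0001 0.001 0 0 0 0 146; 0 0 0 0 0 0 146"
}}

```text
time_s: 9.97
ee_pos: [0.6019, -0.0441, 0.011]
eef_rot: [3.141, 0.003, 1.666]
force: [1.5, -14.0, 3.5]
grip_width: 0.04
grip_force: 7.1
```

Emit:
{"api": "carry_out", "payload": {
  "motion": "-0.0001 0.001 0 0 0 0 146; 0 0 0 0 0 0 146"
}}

```text
time_s: 10.13
ee_pos: [0.6018, -0.044, 0.011]
eef_rot: [3.141, 0.004, 1.666]
force: [0.6, -20.3, 3.6]
grip_width: 0.0404
grip_force: 10.2
```

Against the stop (force rises, position holds). Next I go to the front for a seating push and a look.

Emit:
{"api": "carry_out", "payload": {
  "motion": "0.0003 -0.003 0 0 0 0 146; 0.0003 -0.003 0 0 0 0 146; 0 0 0.03 0 0 0 146; 0 0 0.03 0 0 0 146; 0 0 0.03 0 0 0 146; -0.0059 0.006 0 0 0 6.93 0; -0.0059 0.006 0 0 0 6.93 0; -0.0059 0.006 0 0 0 6.93 0; -0.0059 0.006 0 0 0 6.93 0; -0.0059 0.006 0 0 0 6.93 0; -0.0059 0.006 0 0 0 6.93 0; -0.0059 0.006 0 0 0 6.93 0; -0.0059 0.006 0 0 0 6.93 0; -0.0059 0.006 0 0 0 6.93 0; -0.0059 0.006 0 0 0 6.93 0; -0.0059 0.006 0 0 0 6.93 0; -0.0059 0.006 0 0 0 6.93 0; -0.0059 0.006 0 0 0 6.93 0; 0 0 0 0 0 0 0; 0 0 0 0 0 0 0"
}}

```text
time_s: 11.8
ee_pos: [0.5251, 0.0309, 0.1004]
eef_rot: [3.141, -0.0, -3.047]
force: [0.7, -0.6, -0.5]
grip_width: 0.0943
grip_force: 0.0
```

Emit:
{"api": "carry_out", "payload": {
  "motion": "0 0 -0.03 0 0 0 0; 0 0 -0.03 0 0 0 0; 0 0 -0.02 0 0 0 0; 0 0 -0.01 0 0 0 0; 0 0 0 0 0 0 0; 0.004 0.0004 0 0 0 0 0; 0.004 0.0004 0 0 0 0 0; 0.003 0.0003 0 0 0 0 0; 0.001 0.0001 0 0 0 0 0; 0 0 0 0 0 0 0"
}}

```text
time_s: 12.63
ee_pos: [0.5379, 0.0318, 0.0111]
eef_rot: [-3.141, 0.001, -3.045]
force: [0.7, -0.3, 0.2]
grip_width: 0.0938
grip_force: 0.0
```

Emit:
{"api": "carry_out", "payload": {
  "motion": "0.001 0.0001 0 0 0 0 0; 0 0 0 0 0 0 0"
}}

```text
time_s: 12.8
ee_pos: [0.5384, 0.0319, 0.0107]
eef_rot: [-3.142, 0.0, -3.044]
force: [-0.7, -0.3, 0.1]
grip_width: 0.0939
grip_force: 0.0
```

Emit:
{"api": "carry_out", "payload": {
  "motion": "0.001 0.0001 0 0 0 0 0; 0 0 0 0 0 0 0"
}}

```text
time_s: 12.97
ee_pos: [0.5394, 0.032, 0.0105]
eef_rot: [-3.142, 0.0, -3.044]
force: [-1.0, -1.0, 0.6]
grip_width: 0.0941
grip_force: 0.0
```

Emit:
{"api": "carry_out", "payload": {
  "motion": "0.001 0.0001 0 0 0 0 0; 0 0 0 0 0 0 0"
}}

```text
time_s: 13.13
ee_pos: [0.5399, 0.032, 0.0104]
eef_rot: [-3.142, -0.001, -3.045]
force: [-4.5, -0.7, 2.8]
grip_width: 0.094
grip_force: 2.1
```

Emit:
{"api": "carry_out", "payload": {
  "motion": "0.001 0.0001 0 0 0 0 0; 0 0 0 0 0 0 0"
}}

```text
time_s: 13.3
ee_pos: [0.5402, 0.032, 0.0104]
eef_rot: [-3.141, -0.003, -3.044]
force: [-10.8, -3.0, 8.0]
grip_width: 0.0938
grip_force: 5.3
```

Emit:
{"api": "carry_out", "payload": {
  "motion": "0.001 0.0001 0 0 0 0 0; 0 0 0 0 0 0 0"
}}

```text
time_s: 13.47
ee_pos: [0.5404, 0.0319, 0.0104]
eef_rot: [-3.142, -0.005, -3.044]
force: [-16.9, -3.0, 13.7]
grip_width: 0.094
grip_force: 8.4
```

Emit:
{"api": "carry_out", "payload": {
  "motion": "-0.004 -0.0004 0 0 0 0 0; -0.006 -0.0006 0 0 0 0 0; 0 0 0.022 0 0 0 0; 0 0 0.022 0 0 0 0; 0 0 0 0 0 0 255; 0 0 0 0 0 0 255; 0 0 0 0 0 0 255; 0 0 0 0 0 0 255; 0 0 0 0 0 0 255; 0 0 0 0 0 0 255; 0 0 0 0 0 0 255; 0 0 0 0 0 0 255",
  "grip_force": 10
}}

```text
time_s: 14.47
ee_pos: [0.5321, 0.0313, 0.0542]
eef_rot: [3.142, -0.0, -3.044]
force: [-0.3, 0.9, 0.0]
grip_width: 0.044
grip_force: 0.0
```

```bash
python3 - <<'E'
from h import *
a=cam("scene")["pixels"][150:290,180:380]; save("p5.png",cv2.resize(a,None,fx=4,fy=4,interpolation=cv2.INTER_CUBIC))
o=ctrl.get_obs();print(o["ee_pos"],o["force"],o["time_s"],o["grip_width"])
E
```

```text
[0.53220392 0.0312895  0.05426104] [ 0.49029892  0.31660202 -0.30966797] 14.5167 0.04019473182700559
```

View pics/p5.png

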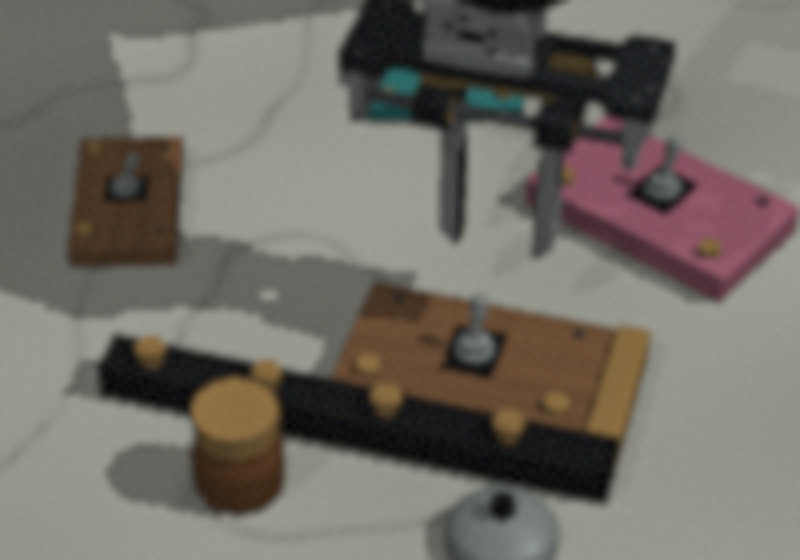

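The scene view shows the board home. Its back edge is flush along the rail, its left end is against the brass stop (620,380), and the toggle (478,320) still leans away from the rail. Now I push the toggle.

Emit:
{"api": "carry_out", "payload": {
  "motion": "0 0 -0.004 0 0 0 255; 0 0 0 0 0 0 255; 0 0 0 0 0 0 255; 0 0 0 0 0 0 255; 0 0 0 0 0 0 255; 0 0 0 0 0 0 255; 0.005 0.0005 0 0 0 0 255; 0.005 0.0005 0 0 0 0 255; 0.005 0.0005 0 0 0 0 255; 0.005 0.0005 0 0 0 0 255; 0.005 0.0005 0 0 0 0 255; 0.005 0.0005 0 0 0 0 255; 0.003 0.0003 0 0 0 0 255; 0.003 0.0003 0 0 0 0 255; 0.003 0.0003 0 0 0 0 255; 0 0 0 0 0 0 255"
}}

```text
time_s: 15.85
ee_pos: [0.5717, 0.0352, 0.0504]
eef_rot: [-3.142, 0.0, -3.044]
force: [-0.1, -0.3, 0.3]
grip_width: 0.0005
grip_force: 0.0
```

Emit:
{"api": "carry_out", "payload": {
  "motion": "0.002 0.0002 0 0 0 0 255; 0.002 0.0002 0 0 0 0 255; 0.002 0.0002 0 0 0 0 255; 0 0 0 0 0 0 255"
}}

```text
time_s: 16.18
ee_pos: [0.5775, 0.0358, 0.0505]
eef_rot: [3.142, 0.0, -3.044]
force: [-0.9, 0.3, 0.8]
grip_width: 0.0004
grip_force: 0.4
```

Emit:
{"api": "carry_out", "payload": {
  "motion": "0.002 0.0002 0 0 0 0 255; 0.001 0.0001 0 0 0 0 255; 0 0 0 0 0 0 255"
}}

```text
time_s: 16.43
ee_pos: [0.5804, 0.0361, 0.0505]
eef_rot: [-3.142, 0.0, -3.044]
force: [-1.3, 0.2, 0.2]
grip_width: 0.0005
grip_force: 0.5
```

Emit:
{"api": "carry_out", "payload": {
  "motion": "0.001 0.0001 0 0 0 0 255; 0.001 0.0001 0 0 0 0 255; 0.001 0.0001 0 0 0 0 255; 0 0 0 0 0 0 255"
}}

```text
time_s: 16.77
ee_pos: [0.5835, 0.0364, 0.0505]
eef_rot: [-3.142, 0.0, -3.044]
force: [-1.0, -1.0, 2.1]
grip_width: 0.0008
grip_force: 0.8
```

Emit:
{"api": "carry_out", "payload": {
  "motion": "0.001 0.0001 0 0 0 0 255; 0 0 0 0 0 0 255"
}}

```text
time_s: 16.93
ee_pos: [0.5844, 0.0365, 0.0505]
eef_rot: [-3.142, 0.0, -3.044]
force: [-1.4, 0.5, 2.8]
grip_width: 0.0004
grip_force: 0.9
```

Emit:
{"api": "carry_out", "payload": {
  "motion": "0.0008 0.0001 0 0 0 0 255; 0 0 0 0 0 0 255"
}}

```text
time_s: 17.1
ee_pos: [0.5852, 0.0366, 0.0505]
eef_rot: [-3.142, 0.0, -3.044]
force: [-1.1, -0.1, 1.4]
grip_width: 0.001
grip_force: 0.9
```

Emit:
{"api": "carry_out", "payload": {
  "motion": "0.0008 0.0001 0 0 0 0 255; 0 0 0 0 0 0 255"
}}

```text
time_s: 17.27
ee_pos: [0.586, 0.0367, 0.0504]
eef_rot: [-3.142, 0.0, -3.044]
force: [-2.1, -0.5, 1.3]
grip_width: 0.0006
grip_force: 0.9
```

Emit:
{"api": "carry_out", "payload": {
  "motion": "0.0006 0.0001 0 0 0 0 255; 0 0 0 0 0 0 255"
}}

```text
time_s: 17.43
ee_pos: [0.5865, 0.0368, 0.0505]
eef_rot: [-3.142, 0.0, -3.044]
force: [-1.3, -1.1, 1.2]
grip_width: 0.0007
grip_force: 0.9
```

Emit:
{"api": "carry_out", "payload": {
  "motion": "0.0006 0.0001 0 0 0 0 255; 0 0 0 0 0 0 255"
}}

```text
time_s: 17.6
ee_pos: [0.5871, 0.0369, 0.0504]
eef_rot: [-3.142, -0.0, -3.044]
force: [-1.7, 0.4, 1.7]
grip_width: 0.0007
grip_force: 0.9
```

Emit:
{"api": "carry_out", "payload": {
  "motion": "0.0008 0.0001 0 0 0 0 255; 0 0 0 0 0 0 255"
}}

```text
time_s: 17.77
ee_pos: [0.5876, 0.0369, 0.0504]
eef_rot: [-3.142, -0.001, -3.044]
force: [-3.8, -0.9, 1.8]
grip_width: 0.0005
grip_force: 2.5
```

Emit:
{"api": "carry_out", "payload": {
  "motion": "0.0008 0.0001 0 0 0 0 255; 0 0 0 0 0 0 255"
}}

```text
time_s: 17.93
ee_pos: [0.5881, 0.037, 0.0503]
eef_rot: [3.142, -0.002, -3.044]
force: [-8.1, -0.9, 3.9]
grip_width: 0.0007
grip_force: 4.0
```

Emit:
{"api": "carry_out", "payload": {
  "motion": "0.0006 0.0001 0 0 0 0 255; 0 0 0 0 0 0 255"
}}

```text
time_s: 18.1
ee_pos: [0.5884, 0.0371, 0.0503]
eef_rot: [3.142, -0.002, -3.044]
force: [-9.5, -1.2, 4.7]
grip_width: 0.0006
grip_force: 5.3
```

Lever at its end. I back off straight, rise and move clear to the front for a look.

Emit:
{"api": "carry_out", "payload": {
  "motion": "-0.002 -0.0002 0 0 0 0 255; -0.006 -0.0006 0 0 0 0 255; -0.02 -0.002 0 0 0 0 255; -0.02 -0.002 0.01 0 0 0 255; -0.02 -0.002 0.04 0 0 0 255; -0.03 0 0.04 0 0 0 255; -0.03 0 0.04 0 0 0 255; -0.03 0 0.03 0 0 0 255; -0.03 0 0 0 0 0 255; 0 0 0 0 0 0 255; 0 0 0 0 0 0 255"
}}

```text
time_s: 19.02
ee_pos: [0.4128, 0.0306, 0.1945]
eef_rot: [-3.141, 0.003, -3.044]
force: [0.2, 0.4, 0.2]
grip_width: 0.0004
grip_force: 0.0
```

```bash
python3 m.py - "(257,192)"; python3 - <<'E'
from h import *
c=cam("scene");a=c["pixels"][190:280,230:350]; b=cam("top")["pixels"][155:245,205:325]
save("p6.png",cv2.resize(np.vstack([a,b]),None,fx=3.3,fy=3.3,interpolation=cv2.INTER_CUBIC))
E
```

```text
[[-88.7, 21.8], [-89.1, -146.7], [28.7, -146.9], [29.0, 21.5]] [117.7 168.4] 5.37 2413
centre in jig [-30.  -62.6] world [606.1074    51.326366]
[[-194.8, -309.5], [-173.3, -371.5], [-70.9, -336.0], [-92.3, -274.1]] [108.4  65.6] 24.59 1072
[0.41339081 0.0305708  0.19408798] [ 0.07594239 -0.01520313  0.23675745] 19.0667
```

View pics/p6.png

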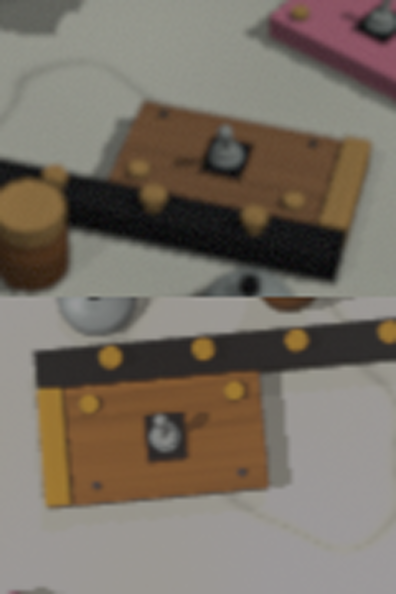

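Both views show the board flush to rail and stop, with the lever tip (160,422) now on the rail side of its bush. I check the tip by depth, then hand in.

```bash
python3 - <<'E'
from h import *
o=np.array([630,116.5]);t=np.radians(5.5);R=np.array([[np.cos(t),-np.sin(t)],[np.sin(t),np.cos(t)]])
for n in("top","scene"):
    P=pts(cam(n))*1000; q=(P[...,:2]-o)@R-[-45,-75]
    m=(np.abs(q)<22).all(-1)&(P[...,2]>46)
    print(n,np.c_[q[m],P[...,2][m]].round(1)[:14].tolist(),q[m].mean(0))
E
```

```text
top [[13.4, 2.0, 58.2], [11.5, 7.1, 57.8], [11.1, 4.6, 59.3], [10.5, 2.0, 61.5], [10.8, -0.1, 57.8], [9.5, 7.5, 55.0], [8.7, 4.8, 59.4], [8.3, 2.3, 60.4], [8.3, 0.0, 58.8], [6.3, 7.3, 60.3], [6.5, 5.1, 57.3], [6.3, 2.7, 57.6], [6.3, 0.5, 55.6], [6.7, -1.5, 50.6]] [7.17973353 3.23236539]
scene [[9.2, 0.9, 58.4], [6.1, 2.5, 56.0], [10.9, -1.0, 56.3], [9.4, 1.0, 55.5], [11.0, 3.7, 57.7], [11.7, 6.2, 59.0], [15.1, 0.1, 57.3], [15.4, 2.5, 58.2], [12.5, 4.1, 56.1], [13.8, 6.7, 57.9], [14.3, 0.0, 53.5], [15.1, 2.5, 54.9], [15.8, 5.0, 56.1], [10.3, 6.0, 51.4]] [12.55356413  3.07632054]
```

The tip is at about +10 mm towards the rail, so the toggle is on.

```bash
python3 -c "
from station import ctrl
print(ctrl.hand_in())"
```

```text
the job is handed in; nothing more can be done
None
```

I handed the job in at about 19 s: the large oak board is flush against the rail and end stop, its toggle is pushed over to on, and the other things on the bench were left alone. Camera views and depth readings confirmed the board and toggle, but the hand-in returned no verdict.

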